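# Open the red-capped tip canister at the darts scoring table

### The arm

A 6-joint arm with a two-finger parallel gripper is mounted at the origin on the work surface. World frame = base frame: x ahead of the robot, y to its left, z up, the work surface at z = 0. Lengths are in mm, angles in degrees, forces in N, time in s.
With the tool pointing down it reaches from about 300 to 850 mm from the base axis. Payload 4.2 kg.
Tool frame: the origin (TCP) lies midway between the tips of the shut fingers; the grasp point (between the pads) lies 19 mm behind it (env.hold_point_z is the z of the grasp point in the tool frame, in mm); z points along the fingers, y is the direction in which the jaws open and shut (so a half turn about z gives the same grasp; the last joint's range is limited). The gripper opens to 91 mm and grips with 3 to 60 N. Pads are 32 mm wide; open, the fingers measure 118 mm over their backs; the gripper's body (76 mm by 178 mm) begins 60 mm behind the grasp point.
Start: joints at [65.89, 18.312, 89.639, -0, 72.044, -1.146], TCP at [224.343, 529.446, 213.976] pointing down, gripper open.
Joint ranges: [-177.97, 177.97], [-48.28, 115.42], [12.27, 149.76], [-77.06, 257.06], [2.81, 150.46], [-146.56, 146.56]. Speed limits (degrees/s): [147.25, 147.25, 180, 180, 180, 180].

### API

Orientations are given as [roll, pitch, yaw] about the fixed x, y, z axes, in that order (R = Rz(yaw) Ry(pitch) Rx(roll)).
In Python, from workcell import env, grab_frame, camera_params, spotter gives the robot as it stands. The module is installed in compiled form; this text tells all that it offers.
- The arm moves only by the shell command python3 -m jog 'ROWS' [FORCE]. ROWS is text: rows parted by semicolons, each of 7 numbers parted by spaces: the turn, a rotation vector about the world's x, y, z in units of 5 degrees (1.0 is 5 degrees), then the shift along the world's x, y, z in units of 25 mm (1.0 is 25 mm), then the opening, from 0 (shut) to 1 (fully open). A call has 1 to 5 rows; each row is the pose to reach, as a shift and turn from the pose commanded when the call began; what a row does not reach only later rows make up. A row lasts 1/8 s, in which the tool goes at most 62.5 mm and 10.7 degrees, less where a joint would pass 70% of its speed; a pose out of reach is approached as far as the arm can. A call with a gripper value outside its range is refused whole. The fingers move at their own pace and stop on an object; FORCE is the grip in N (left out, the last holds). Time passes only in rows, so rows that repeat a pose let the fingers close. It gives the time, the measured TCP pose, the force and the opening at its end, in the units of the state.
- env.state(): the state, without advancing time (a new reading comes with each control period).
- grab_frame(name): name is "scene" or "side" or "wrist"; returns the picture (400x640x3 uint8, red, green, blue); there is no depth.
- camera_params(name): a dict with "K" (3x3 intrinsics, pixels), "dist" ([k1, k2, p1, p2, k3] as OpenCV has them; the pictures are not rectified), "rvec" (rotation vector, rad) and "tvec" (3), from world to camera coordinates, as OpenCV has them. Camera axes: x right, y down, z forward; pixel columns grow to the right and rows downward; lengths in mm; the calibration is good to about 2 mm. A picture is of the moment at which its call begins: read the wrist's pose just before it. camera_params takes no time and is no camera call; for the wrist camera it gives the pose at the moment of the call.
- env.job_done(): hands the job in, once; it reports no verdict.
Trained networks look in the newest picture that a camera, given by its name, has taken for a name from the list of things; names that differ only in an ending like _2 or _b are one class to them, and where a whole thing is asked for, a point or a joint stands for the part that bears it (a point fixed in the world has none). Each returns a list of dicts, best first, with "conf" (0 to 1); they miss things now and then, are a little off and sometimes report something else, mostly with a low value. They report only what shows in the picture. A call takes as long as a camera call. They do not tell look-alikes from the thing itself.
- spotter.look_for(query, camera): "box" ([left, top, width, height] in pixels, round what is visible of it).
- spotter.trace(query, camera): "region" (400x640 bool, what is visible of it) and "box" ([left, top, width, height] in pixels, round what is visible of it).
The state is a dict: "time_s": time; "qpos": joint angles; "qvel": joint speeds; "effort": joint torques, N m; "ee_pos": TCP position; "ee_rot": TCP orientation; "force": force on the tool from outside, world axes, zero at the start; "torque": the same for the moment, N m; "gripper_width": finger opening in mm.
Only numpy, scipy, OpenCV 4.12 (cv2) and the standard library are available. Lean on these libraries where they do the work, as an engineer would, in place of code of your own. Each camera call takes 0.05 s, during which the arm holds its last target. There are 200 camera calls.

### The job

Open the red-capped canister of spare dart tips: one of the two canisters has a reverse thread and nobody remembers which, so try the red cap both ways, turn it the way it gives until it comes loose, and lift it straight off. Finish while still holding the red cap upright and still, a hand's breadth above its canister, so that someone can reach the tips. Leave the blue cap shut and everything else on the table where it is.

Things in the scene. Friction and masses are not known exactly. Their poses are not given: they have to be found in the camera images.
- cap_red_grip (a point): Red screw cap on a canister: round skirt 65 across, 25 high, and on its flat top a straight grip bar 52 long, 18 thick, 34 high. This point is the bar's centre, 17 above the cap's top face, 171 above the table when seated. x along the bar, y across its flat sides, z up; closed, x agrees with the rack's x to about 2 degrees. The cap to open; 60 to 110 g; on either canister.
- cap_red: Red cap; origin in its skirt's lower edge. Lug thread, light to turn (under 0.2 N m): one way it stops dead within 7 degrees (some 5 more if wrenched), the other way it turns about 63 to an end stop; from 50 degrees on it lifts straight off the neck (20 long), before that lugs hold it down (2 mm play). The opening way cannot be seen and differs between starts.
- cap_blue_grip (a point): Blue screw cap on a canister: round skirt 65 across, 25 high, and on its flat top a straight grip bar 52 long, 18 thick, 34 high. This point is the bar's centre, 17 above the cap's top face, 171 above the table when seated. x along the bar, y across its flat sides, z up; closed, x agrees with the rack's x to about 2 degrees. Stays shut; its thread has the opposite hand.
- rack: wooden board fixed to the table, 190 (x) x 300 (y) x 30 high, origin under its centre, x and y along its sides, with a small rail along its +x edge. It holds two identical aluminium canisters, fixed, 76 across, their axes at y = +75 and y = -75 in the rack's frame; necks end 149 above the table.
- wax_block: yellow wax block, 30 x 70 x 22, lying on the rack's front edge; origin under its centre
- bottle_a: clear glass water bottle, 62 across, 230 tall, standing on the table; origin under its centre
- bottle_b: a second such bottle; origin under its centre
- tumbler: tall empty drinking glass, 72 across, 140 tall; origin under its centre
- tape_roll: orange roll of tape lying flat, 100 across, 25 high; origin under its centre
- dart_case: black dart case lying flat, 90 x 170 x 30; origin under its centre
Things that resemble listed ones, but are neither listed nor needed, are in the scene too. Of the things that look like the part that bears cap_blue_grip, the larger one is meant. There is more than one size of the cap_red; the one meant has the size given above.

How it is judged (in metres and radians):
On the way, in this order (a step that is already met when the one before it is completed fails the run):
1. the red cap is turned loose (more than 40 degrees from closed) while still sitting on its neck (angle between the x axis of cap_red_grip and the x axis of rack, either way round above 0.7 rad and height (world z) of cap_red_grip below 0.179 m), for 0.04 s.
2. the red cap is lifted off, at least 50 mm above where it sat (height (world z) of cap_red_grip above 0.221 m), for 0.2 s.
At the end, for the whole second after the job is handed in: The robot's fingers hold the red cap (more than 1 N) still (under 30 mm/s), upright within 20 degrees, at least 50 mm above its seat and over the rack (within 120 mm along its x and 200 mm along its y of the rack's middle); the blue cap is within 10 mm of its start and turned less than 17 degrees (height (world z) of cap_red_grip above 0.221 m and angle between cap_red_grip's own z axis and vertical below 0.35 rad and contact force between cap_red and the fingers above 1 N and linear speed of cap_red below 0.03 m/s and x of cap_red_grip in the frame of rack between -0.12 and 0.12 m and y of cap_red_grip in the frame of rack between -0.2 and 0.2 m and distance of cap_blue_grip from where it was at the start of the episode below 0.01 m and angle between the x axis of cap_blue_grip and the x axis of rack, either way round below 0.3 rad); the arm keeps its last pose, push and grip.
It fails at once if the blue cap is opened or moved by more than 10 mm (distance of cap_blue_grip from where it was at the start of the episode above 0.01 m).
It fails at once if another thing on the table is moved by more than 30 mm or tipped (distance of any of wax_block, bottle_a, bottle_b, tumbler, tape_roll, dart_case from where it was at the start of the episode above 0.03 m or angle between any of wax_block, bottle_a, bottle_b, tumbler, tape_roll, dart_case's own z axis and vertical above 0.4 rad).
It also fails if it takes over 38 s, if anything falls off the work surface, if the arm or the gripper's body presses on something with over 40 N, if the wrist force passes 120 N, or if a joint passes its speed limit or range.

## Working session

There is one attempt and no reset: what is moved stays moved. The work goes in short steps, Python scripts to look and compute and a shell command to move; the robot and the scene stay as the last step left them, time stands still between calls to the robot, and variables do not carry over. Pictures are saved under pics/ and viewed, about 8 in all and at most 12, crops included, and the job is handed in when it is done.

```bash
mkdir -p pics
python3 - <<'E'
from workcell import env, grab_frame, camera_params, spotter
import cv2,numpy as np
print(env.state())
a=[]
for c in("scene","side"):
    f=grab_frame(c); cv2.imwrite(f"pics/{c}0.png",f[:,:,::-1])
    p=camera_params(c); print(c,p)
    for q in("cap_red","cap_blue_grip","rack"):
        for d in spotter.look_for(q,c): print(c,q,d)
E
```

```text
{'time_s': 0.0, 'qpos': array([ 6.58908223e+01,  1.83516319e+01,  8.97081700e+01, -1.76093361e-04,
        7.20454486e+01, -1.14622107e+00]), 'qvel': array([ 0.02210527,  0.0193959 , -0.09400748,  0.04342017, -0.04952708,
       -0.00089973]), 'effort': array([-6.81897618e-04, -4.12478936e+01, -2.31966662e+01,  7.25296210e-02,
        4.58408170e-02, -1.55895227e-04]), 'ee_pos': array([224.11426819, 528.94947122, 213.10844747]), 'ee_rot': array([-1.79894767e+02, -1.93804477e-03,  1.57037096e+02]), 'force': array([-0.74888714,  0.64099315,  0.0661849 ]), 'torque': array([ 0.01275309,  0.00199841, -0.0267583 ]), 'gripper_width': 91.17260647524856}
scene {'K': array([[438.60245968,   0.        , 321.95224571],
       [  0.        , 438.60245968, 199.64835772],
       [  0.        ,   0.        ,   1.        ]]), 'dist': array([-0.1167572,  0.       ,  0.       ,  0.       ,  0.       ]), 'rvec': array([ 2.35094599,  0.81542627, -0.26168266]), 'tvec': array([-443.31811474, -210.12751139, 1509.75035532])}
scene cap_red {'box': [315.0, 151.3, 24.0, 32.6], 'conf': 0.67}
scene cap_red {'box'
[... 160 characters left out ...]
9, 20.8], 'conf': 0.71}
scene rack {'box': [288.2, 157.7, 112.7, 76.3], 'conf': 0.86}
side {'K': array([[367.17026893,   0.        , 324.68889763],
       [  0.        , 367.17026893, 200.50971243],
       [  0.        ,   0.        ,   1.        ]]), 'dist': array([-0.015146,  0.      ,  0.      ,  0.      ,  0.      ]), 'rvec': array([ 0.41279787, -2.69934237,  1.31565403]), 'tvec': array([566.12588197, 182.02506375, 996.9905772 ])}
side cap_red {'box': [336.0, 182.9, 18.8, 29.7], 'conf': 0.91}
side cap_blue_grip {'box': [237.9, 232.4, 22.2, 17.7], 'conf': 0.74}
side cap_blue_grip {'box': [294.8, 216.8, 29.8, 31.4], 'conf': 0.63}
side rack {'box': [263.7, 209.8, 118.3, 99.1], 'conf': 0.74}
```

Run:
```python
import cv2
a=cv2.imread("pics/scene0.png")[90:290,200:460];cv2.imwrite("pics/sc.png",cv2.resize(a,None,fx=3,fy=3,interpolation=2))
a=cv2.imread("pics/side0.png")[110:310,190:450];cv2.imwrite("pics/sd.png",cv2.resize(a,None,fx=3,fy=3,interpolation=2))
```

```text
(no output)
```

View pics/sc.png

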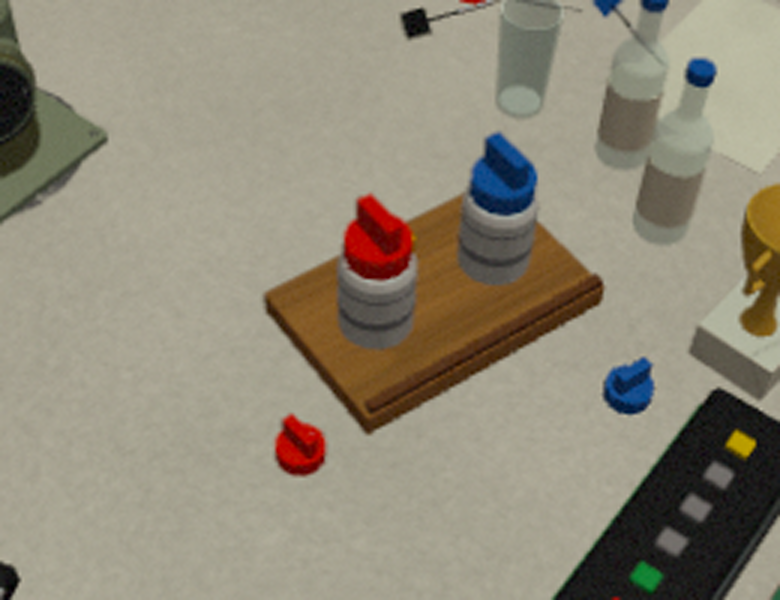

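View pics/sd.png

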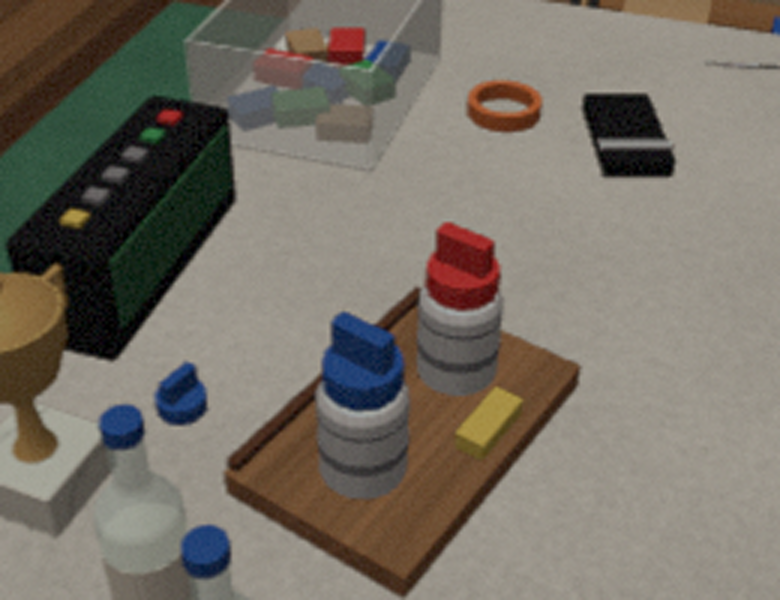

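Candidates for red: the large cap on its canister at scene (327,167) and side (345,198), and a small loose red cap on the table at scene (300,239). For blue: the large cap at scene (368,148) and a small one at (409,219). I choose the large red cap on the canister. Next I fit its pose from both silhouettes.

```bash
cat > fit.py <<'E'
import cv2,numpy as np
from scipy.optimize import minimize
from workcell import camera_params
def parts(x,y,yaw,z0=129):
    t=np.linspace(0,2*np.pi,40,endpoint=False)
    sk=np.array([[32.5*np.cos(a),32.5*np.sin(a),z] for z in(0,25) for a in t])
    br=np.array([[i*26,j*9,z] for i in(-1,1) for j in(-1,1) for z in(25,59)])
    c,s=np.cos(yaw),np.sin(yaw);R=np.array([[c,-s,0],[s,c,0],[0,0,1]])
    return [p@R.T+[x,y,z0] for p in(sk,br)]
S=8
def render(p,box,q,z0=129):
    x0,y0,w,h=box; m=np.zeros((h*S,w*S),np.uint8)
    for P in parts(*q,z0):
        uv=cv2.projectPoints(P,p["rvec"],p["tvec"],p["K"],p["dist"])[0][:,0]
        uv=(uv-[x0,y0]+.5)*S
        cv2.fillConvexPoly(m,cv2.convexHull(np.round(uv).astype(np.int32)),255)
    return cv2.resize(m,(w,h),interpolation=cv2.INTER_AREA)/255.
def mask(img,box,col):
    x0,y0,w,h=box; c=img[y0:y0+h,x0:x0+w].astype(float) # bgr
    b,g,r=c[...,0],c[...,1],c[...,2]
    d=(r-np.maximum(b,g)) if col=="red" else (b-r)
    s=r if col=="red" else b
    m=((d>0.45*s)&(s>50)).astype(np.uint8)
    n,l,st,_=cv2.connectedComponentsWithStats(m); k=1+np.argmax(st[1:,4]); return (l==k)*1.
def fit(views,col,guess,z0=129):
    V=[(camera_params(c) if isinstance(c,str) else c,b,mask(i,b,col)) for c,i,b in views]
    f=lambda q:sum(np.abs(render(p,b,(q[0],q[1],q[2]/30),z0)-m).sum() for p,b,m in V)
    best=None
    for y in np.arange(-90,90,20):
        r=minimize(f,[*guess,np.radians(y)*30],method="Nelder-Mead",options=dict(initial_simplex=np.array([*guess,np.radians(y)*30])+np.array([[0,0,0],[8,0,0],[0,8,0],[0,0,8]]),maxiter=250))
        if best is None or r.fun<best.fun:best=r
    return best.x[:2],np.degrees(best.x[2]/30),best.fun,[m.sum() for *_,m in V]
E
python3 - <<'E'
from fit import *
I={c:cv2.imread(f"pics/{c}0.png") for c in("scene","side")}
def tri(uv):
    P=[];U=[]
    for c in I:
        p=camera_params(c);P.append(np.c_[cv2.Rodrigues(p["rvec"])[0],p["tvec"]])
        U.append(cv2.undistortPoints(np.array([[uv[c]]],float),p["K"],p["dist"]).ravel())
    X=cv2.triangulatePoints(P[0],P[1],U[0],U[1]).ravel();return X[:3]/X[3]
for col,bx in(("red",dict(scene=(307,144,40,46),side=(328,175,36,46))),("blue",dict(scene=(347,126,42,44),side=(286,209,46,46)))):
    X=tri({c:(b[0]+b[2]/2,b[1]+b[3]/2) for c,b in bx.items()})
    print(col,X.round(1),fit([(c,I[c],bx[c]) for c in I],col,X[:2]))
E
```

```text
red [521.3  64.3 158.3] (array([524.31782234,  60.68160759]), np.float64(-23.25604607243527), np.float64(121.59607843137255), [np.float64(469.0), np.float64(533.0)])
blue [570.  206.9 150.7] (array([570.11465866, 201.80125498]), np.float64(-25.0361863687798), np.float64(156.68627450980392), [np.float64(414.0), np.float64(633.0)])
```

```bash
python3 -m jog '0 0 0 0 0 2.4 1; 0 0 0 0 0 4.8 1; 0 0 0 1.3 -2 4.8 1; 0 0 0 2.6 -4 4.8 1; 0 0 0 3.9 -6 4.8 1'; python3 -m jog '0 0 0 1.3 -2 0 1; 0 0 0 2.6 -4 0 1; 0 0 0 3.9 -6 0 1; 0 0 0 5.2 -8 0 1; 0 0 0 6.5 -10 0 1'; python3 -m jog '0 0 0 0.7 -1.3 0 1; 0 0 0 1.4 -2.6 0 1;0 0 0 1.4 -2.6 0 1; 0 0 0 1.4 -2.6 0 1'
python3 - <<'E'
from workcell import env,grab_frame,camera_params
import cv2
s=env.state();print(s["ee_pos"],s["ee_rot"],s["qpos"]);p=camera_params("wrist")
import pickle;pickle.dump(p,open("w1.pkl","wb"))
cv2.imwrite("pics/w1.png",grab_frame("wrist")[:,:,::-1])
E
```

```text
time_s: 1.02
ee_pos: [322.5, 378.0, 334.1]
ee_rot: [180.0, 0.0, 157.1]
force: [0.2, -0.4, -0.2]
gripper_width: 90.8
time_s: 1.65
ee_pos: [485.1, 127.7, 334.2]
ee_rot: [180.0, 0.0, 157.0]
force: [0.2, 1.3, 0.3]
gripper_width: 91.2
time_s: 2.15
ee_pos: [519.0, 64.8, 333.9]
ee_rot: [180.0, -0.0, 157.0]
force: [-0.1, 0.0, 0.2]
gripper_width: 91.4
[519.04570352  64.8159957  333.89149318] [ 1.79975405e+02 -3.98417840e-02  1.57029600e+02] [ 5.83206191e+00  1.05771567e+01  8.31827920e+01  4.08344005e-02
  8.62631154e+01 -6.12001987e+01]
```

View pics/w1.png

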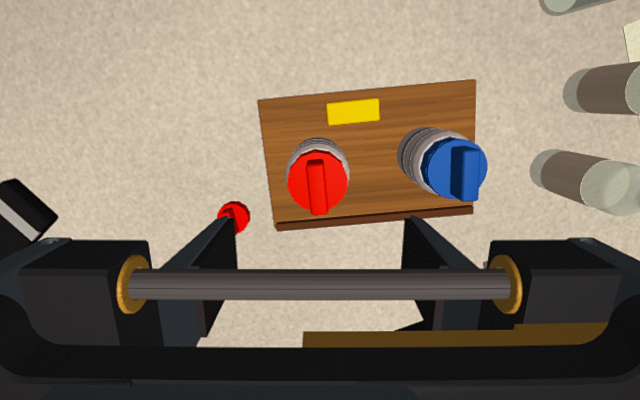

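The wrist picture shows the large red cap on its canister at (317,181) and the small loose one at (234,216). The blue cap is at (456,169) and the bottles are off to the right. I'll refit with all three views.

Run:
```python
from fit import *
import pickle
w=pickle.load(open("w1.pkl","rb"))
I={c:cv2.imread(f"pics/{c}0.png") for c in("scene","side")};W=cv2.imread("pics/w1.png")
for col,bx,wb,g in(("red",dict(scene=(307,144,40,46),side=(328,175,36,46)),(280,142,76,80),(524,61)),("blue",dict(scene=(347,126,42,44),side=(286,209,46,46)),(415,130,80,80),(570,202))):
    print(col,fit([(w,W,wb)],col,g),fit([(w,W,wb)]+[(c,I[c],bx[c]) for c in I],col,g))
# rack corners at z=30 from the wrist picture
R=cv2.Rodrigues(w["rvec"])[0]
C=-R.T@w["tvec"]
for uv in[(258,100),(474,80),(276,230),(474,212)]:
    d=R.T@np.append(cv2.undistortPoints(np.array([[uv]],float),w["K"],w["dist"]).ravel(),1); print(uv,(C+d*(30-C[2])/d[2]).round(1))
```

```text
red (array([522.01450493,  59.12421617]), np.float64(-17.137153596155933), np.float64(87.00392156862745), [np.float64(3016.0)]) (array([522.15965875,  59.23873197]), np.float64(-16.761366970282815), np.float64(241.30588235294118), [np.float64(3016.0), np.float64(469.0), np.float64(533.0)])
blue (array([567.55645066, 202.33090259]), np.float64(-24.969794781185307), np.float64(196.34509803921569), [np.float64(3229.0)]) (array([567.88954224, 202.34401489]), np.float64(-26.699878992536597), np.float64(360.3176470588235), [np.float64(3229.0), np.float64(414.0), np.float64(633.0)])
(258, 100) [410.6  18.6  30. ]
(474, 80) [500. 298.  30.]
(276, 230) [591.4 -38.2  30. ]
(474, 212) [680.9 245.5  30. ]
```

```bash
python3 -m jog '0 0 1.2 0.13 -0.22 -2 1; 0 0 1.2 0.13 -0.22 -4 1; 0 0 1.2 0.13 -0.22 -5.8 1; 0 0 1.2 0.13 -0.22 -6.95 1; 0 0 1.2 0.13 -0.22 -6.95 1' 30;  python3 -m jog '0 0 0 0 0 0 0; 0 0 0 0 0 0 0; 0 0 0 0 0 0 0; 0 0 0 0 0 0 0; 0 0 0 0 0 0 0' 30
cat > look.py <<'E'
import sys,cv2
from workcell import env,grab_frame
s=env.state();print(s["ee_pos"].round(1),s["ee_rot"].round(1),s["force"].round(1),s["torque"].round(3),s["gripper_width"].round(1),s["qpos"].round(1))
if len(sys.argv)>1: cv2.imwrite(f"pics/{sys.argv[1]}.png",grab_frame("wrist")[:,:,::-1])
E
python3 look.py w2
```

```text
time_s: 2.82
ee_pos: [520.7, 59.9, 158.5]
ee_rot: [-179.9, -0.3, 163.1]
force: [0.4, -0.3, 0.9]
gripper_width: 91.4
time_s: 3.45
ee_pos: [522.6, 58.9, 160.4]
ee_rot: [180.0, 0.0, 163.0]
force: [-0.3, 0.3, 0.1]
gripper_width: 44.0Traceback (most recent call last):
  File "look.py", line 3, in <module>
    s=env.state();print(s["ee_pos"].round(1),s["ee_rot"].round(1),s["force"].round(1),s["torque"].round(3),s["gripper_width"].round(1),s["qpos"].round(1))
                                                                                                           ^^^^^^^^^^^^^^^^^^^^^^^^
AttributeError: 'float' object has no attribute 'round'
```

```bash
sed -i 's/s\["gripper_width"\].round(1)/round(s["gripper_width"],1)/' look.py; python3 -m jog '0 0 0 0 0 0 0; 0 0 0 0 0 0 0; 0 0 0 0 0 0 0; 0 0 0 0 0 0 0; 0 0 0 0 0 0 0' 30
python3 look.py w2
```

```text
time_s: 4.08
ee_pos: [522.7, 59.0, 160.2]
ee_rot: [180.0, 0.0, 163.0]
force: [-0.4, 0.9, -0.3]
gripper_width: 17.7
[522.7  59.  160.2] [180.   0. 163.] [-0.4  0.9 -0.3] [ 0.14  -0.098  0.065] 17.7 [  5.2  16.3 100.8   0.   62.9 -67.9]
```

View pics/w2.png

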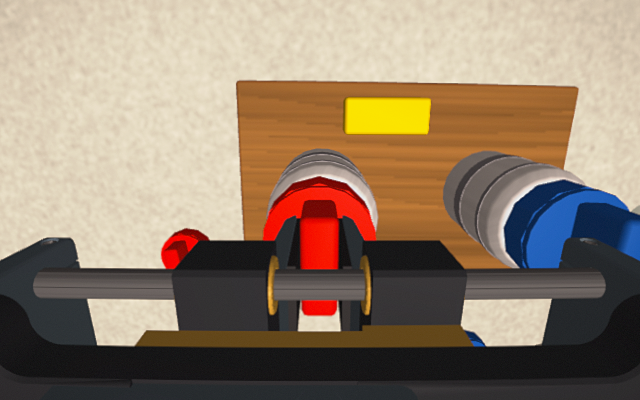

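The bar is held between the jaws (17.7 mm), centred at about (318,265). I'll try the positive turn gently.

```bash
python3 -m jog '0 0 0.5 0 0 0 0; 0 0 0.9 0 0 0 0; 0 0 0.9 0 0 0 0'; python3 look.py;  python3 -m jog '0 0 0.4 0 0 0 0; 0 0 0.8 0 0 0 0; 0 0 0.8 0 0 0 0';python3 look.py
```

```text
time_s: 4.5
ee_pos: [522.5, 58.8, 160.2]
ee_rot: [-180.0, -0.0, 167.5]
force: [-0.3, 0.2, -0.1]
gripper_width: 17.8
[522.5  58.8 160.2] [-180.    -0.   167.5] [-0.3  0.2 -0.1] [0.006 0.054 0.005] 17.8 [  5.2  16.3 100.8  -0.   62.9 -72.3]
time_s: 4.88
ee_pos: [522.6, 59.0, 160.2]
ee_rot: [180.0, 0.0, 171.6]
force: [0.4, -0.1, -0.4]
gripper_width: 17.9
[522.6  59.  160.2] [180.    0.  171.6] [ 0.4 -0.1 -0.4] [-0.01   0.048 -0.007] 17.9 [  5.2  16.3 100.8   0.   62.9 -76.4]
```

```bash
python3 -m jog '0 0 0.4 0 0 0 0; 0 0 0.8 0 0 0 0; 0 0 0.8 0 0 0 0'; python3 look.py
```

```text
time_s: 5.25
ee_pos: [522.6, 59.0, 160.2]
ee_rot: [180.0, 0.0, 175.6]
force: [0.6, -0.7, -0.8]
gripper_width: 18.2
[522.6  59.  160.2] [180.    0.  175.6] [ 0.6 -0.7 -0.8] [ 0.015 -0.012  0.05 ] 18.2 [  5.2  16.3 100.8   0.   62.9 -80.4]
```

```bash
python3 look.py w3
```

```text
[522.6  59.  160.2] [180.    0.  175.6] [ 0.6 -0.7 -0.8] [ 0.015 -0.012  0.05 ] 18.2 [  5.2  16.3 100.8   0.   62.9 -80.4]
```

View pics/w3.png

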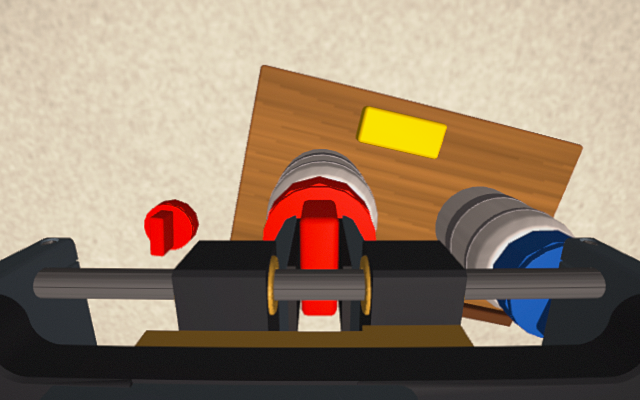

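The bar stayed square to the jaws at (318,260) while the rack turned about 12.6° underneath. Torque is near zero and this is past the 7° stop, so the positive way is the opening way. I'll go on.

```bash
python3 -m jog '0 0 1.2 0 0 0 0; 0 0 2.4 0 0 0 0; 0 0 3.6 0 0 0 0; 0 0 4.8 0 0 0 0; 0 0 4.8 0 0 0 0'; python3 look.py; python3 -m jog '0 0 1.2 0 0 0 0; 0 0 2.4 0 0 0 0; 0 0 3.4 0 0 0 0; 0 0 3.4 0 0 0 0'; python3 look.py
```

```text
time_s: 5.92
ee_pos: [522.6, 58.9, 160.2]
ee_rot: [180.0, -0.0, -160.5]
force: [0.3, -0.2, -0.8]
gripper_width: 17.4
[522.6  58.9 160.2] [ 180.    -0.  -160.5] [ 0.3 -0.2 -0.8] [ 0.053  0.039 -0.031] 17.4 [   5.2   16.3  100.8    0.    62.9 -104.3]
time_s: 6.42
ee_pos: [522.6, 58.9, 160.2]
ee_rot: [180.0, 0.0, -143.6]
force: [0.1, 1.0, -1.1]
gripper_width: 18.3
[522.6  58.9 160.2] [ 180.     0.  -143.6] [ 0.1  1.  -1.1] [0.08  0.063 0.023] 18.3 [   5.2   16.3  100.8    0.    62.9 -121.2]
```

```bash
python3 -m jog '0 0 0.4 0 0 0 0; 0 0 0.8 0 0 0 0; 0 0 0.8 0 0 0 0'; python3 look.py; python3 -m jog '0 0 0 0 0 0.1 0; 0 0 0 0 0 0.2 0; 0 0 0 0 0 0.2 0';python3 look.py w4
```

```text
time_s: 6.8
ee_pos: [522.6, 58.9, 160.2]
ee_rot: [180.0, -0.0, -139.5]
force: [0.2, 0.6, -1.0]
gripper_width: 18.0
[522.6  58.9 160.2] [ 180.    -0.  -139.5] [ 0.2  0.6 -1. ] [ 0.118  0.019 -0.03 ] 18.0 [   5.2   16.3  100.8    0.    62.9 -125.4]
time_s: 7.18
ee_pos: [522.8, 59.0, 165.6]
ee_rot: [-180.0, 0.0, -139.5]
force: [-0.5, 0.1, -1.5]
gripper_width: 18.0
[522.8  59.  165.6] [-180.     0.  -139.5] [-0.5  0.1 -1.5] [ 0.062 -0.022 -0.017] 18.0 [   5.2   16.   100.4    0.    63.6 -125.4]
```

View pics/w4.png

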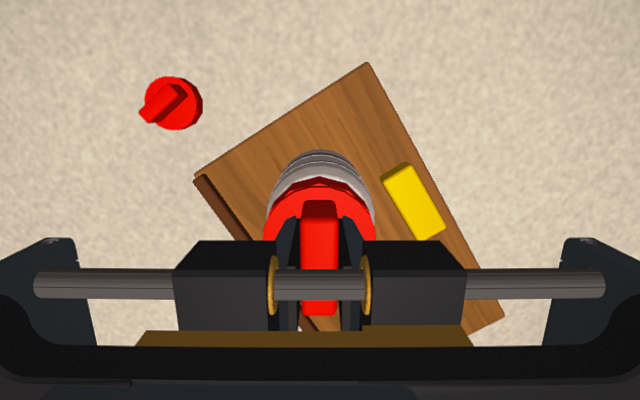

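The bar is still in the jaws at (318,260), and 5 mm of lift met only the cap's weight (no lug force). I'll lift about 95 mm straight up.

```bash
python3 -m jog '0 0 0 0 0 0.6 0; 0 0 0 0 0 1.2 0; 0 0 0 0 0 2 0; 0 0 0 0 0 3 0; 0 0 0 0 0 3.6 0'; python3 -m jog '0 0 0 0 0 0 0; 0 0 0 0 0 0 0; 0 0 0 0 0 0 0; 0 0 0 0 0 0 0';python3 look.py w5
python3 - <<'E'
from workcell import grab_frame
import cv2,numpy as np
a=[cv2.resize(grab_frame(c)[y:y+200,x:x+200,::-1],(400,400)) for c,x,y in(("scene",230,70),("side",230,110))]
cv2.imwrite("pics/f.png",np.hstack(a))
E
```

```text
time_s: 7.85
ee_pos: [523.2, 59.0, 257.6]
ee_rot: [-179.9, 0.1, -139.5]
force: [-0.3, -0.2, -0.5]
gripper_width: 17.7
time_s: 8.35
ee_pos: [522.3, 58.9, 254.5]
ee_rot: [179.9, -0.1, -139.5]
force: [0.8, -0.5, -0.4]
gripper_width: 17.7
[522.3  58.9 254.5] [ 1.799e+02 -1.000e-01 -1.395e+02] [ 0.8 -0.5 -0.4] [0.088 0.037 0.045] 17.7 [   5.2   12.5   91.8    0.    75.7 -125.4]
```

View pics/f.png

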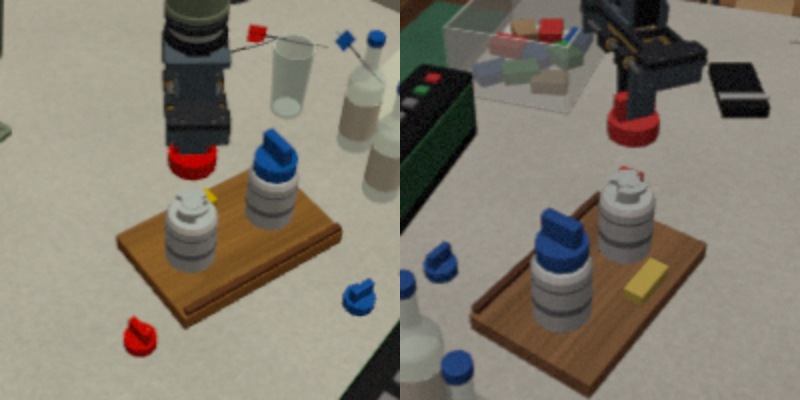

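View pics/w5.png

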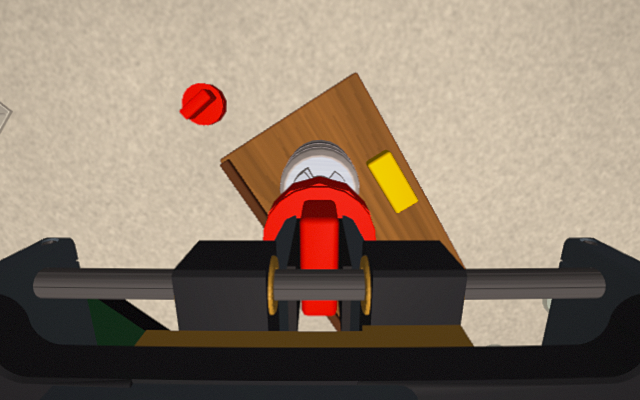

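The cap hangs upright in the jaws (scene crop (192,160), side crop (632,125)) above the open canister with its neck bare. The blue cap and the wax block are where they were. I'll let it settle for a moment, then hand in.

```bash
python3 -m jog '0 0 0 0 0 0 0; 0 0 0 0 0 0 0; 0 0 0 0 0 0 0; 0 0 0 0 0 0 0'; python3 look.py; python3 -c "
from workcell import env; print(env.job_done())"
```

```text
time_s: 9.0
ee_pos: [522.6, 58.9, 255.2]
ee_rot: [180.0, -0.0, -139.5]
force: [0.5, 0.2, -1.8]
gripper_width: 18.1
[522.6  58.9 255.2] [ 180.    -0.  -139.5] [ 0.5  0.2 -1.8] [0.105 0.109 0.043] 18.1 [   5.2   12.5   91.8    0.    75.7 -125.4]
the job is handed in; nothing more can be done
None
```

The red cap is off its canister, and I handed the job in at about 9 s with the gripper still holding it upright, about 95 mm above its seat.

- **Finding the opening way:** I gripped the bar at 30 N and turned it counter-clockwise seen from above. It went past the 7° stop with almost no torque, and the wrist picture showed the cap turning with the jaws, so this was the opening way. I did not need to try the other way.
- **Loosening and lifting:** I turned it about 57° in total while it sat on its neck. A 5 mm test lift met only the cap's weight, so I lifted it straight up.
- **Last checks:** The opening reads 18.1 mm, which matches the bar. The tool is upright and settled at (522.6, 58.9, 255.2). The last pictures show the canister neck bare, and the blue cap and wax block look unmoved. I did not re-measure the other things on the table, but the arm went nowhere near them at table height.
- **Disagreement:** The first two-camera fit put the bar at -23°, but the wrist view gave -17°. I used -17°, which agreed with the rack's edges. The blue cap's fitted angle was off in the same way (-25° to -27°); I put that down to the fit and did not check it further, as I never touched that cap.

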